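Return the key fob through the spring flap

ROBOT

A 7-joint arm with a two-finger parallel gripper is mounted at the origin on the work surface. World frame = base frame: x ahead of the robot, y to its left, z up, the work surface at z = 0. Lengths are in m, angles in rad, forces in N, time in s.
With the tool pointing down it reaches from about 0.4 to 0.85 m from the base axis. Payload 10.4 kg.
Tool frame: the origin (TCP) lies midway between the tips of the shut fingers; the grasp point (between the pads) lies 19 mm behind it; z points along the fingers, y is the direction in which the jaws open and shut (so a half turn about z gives the same grasp; the last joint's range is limited). The gripper opens to 85 mm and grips with 20 to 120 N. Pads are 22 mm wide; open, the fingers measure 114 mm over their backs; the gripper's body (76 mm by 85 mm) begins 54 mm behind the grasp point. The pads swing forward as they close: fully open they stand 13 mm farther back than shut.
Start: joints at [-1.371, 0.332, -0.065, 1.46, 0.022, 1.35, -0.088], TCP at [0.138, 0.61, 0.231] pointing down, gripper open.
Joint ranges: [-2.6, 2.6], [-0.5, 2.12], [-1.47, 1.34], [0.16, 2.42], [-1.27, 4.41], [0.06, 2.06], [-2.6, 2.6]. Speed limits (rad/s): [2.22, 2.22, 2.79, 2.79, 3.14, 3.14, 3.14].

INTERFACE

Orientations are given as a unit quaternion [x, y, z, w].
In Python, from workcell import manip, camera, camera_info, workorder, nets gives the robot as it stands.
- The arm moves only by the tool apply_moves, never from a script. Its argument "commands" is a list of rows, each a list of 5 numbers: the shift along the tool's x, y, z in m, then the turn about the tool's z in degrees, then the gripper command: -1 is fully open, 1 is shut, values between are in proportion. A call has 1 to 5 rows; each row shifts and turns the pose as measured when the row begins, along the tool's axes as they then stand; what a row does not reach is not made up. A row lasts 1/12 s, in which the tool goes at most 41.7 mm and 7.16 degrees, less where a joint would pass 70% of its speed; a pose out of reach is approached as far as the arm can. A call is refused whole if a number of a shift passes 0.0417 or a number of a turn 7.16, either way. A call with a gripper value outside its range is refused whole. The fingers move at their own pace and stop on an object; "squeeze" is the grip in N (left out, the last holds). Time passes only in rows, so rows that do not move let the fingers close. It gives the time, the measured TCP pose, the force and the opening at its end, in the units of the state.
- manip.get_obs(): the state, without advancing time (a new reading comes with each control period).
- camera(name): name is "side" or "top"; returns (picture, depth): 384x512x3 uint8, red, green, blue; 384x512 float32, m along the optical axis (not along the pixel's ray), 0 where there is no reading.
- camera_info(name): a dict with "camera_matrix" (3x3 intrinsics, pixels), "xyz" and "rotation" of the camera in the world. Camera axes: x right, y down, z forward; pixel columns grow to the right and rows downward; lengths in m; the calibration is good to about 2 mm. A picture is of the moment at which its call begins. camera_info takes no time and is no camera call.
- workorder.hand_in(): hands the job in, once; it reports no verdict.
Trained networks look in the newest picture that a camera, given by its name, has taken for a name from the list of things; names that differ only in an ending like _2 or _b are one class to them, and where a whole thing is asked for, a point or a joint stands for the part that bears it (a point fixed in the world has none). Each returns a list of dicts, best first, with "conf" (0 to 1); they miss things now and then, are a little off and sometimes report something else, mostly with a low value. They report only what shows in the picture. A call takes as long as a camera call. They do not tell look-alikes from the thing itself.
- nets.look_for(camera, thing): "rect" ([left, top, width, height] in pixels, round what is visible of it).
- nets.place_of(camera, thing): "xy" ([column, row] in pixels: a listed point, or the origin of a listed thing).
The state is a dict: "clock": time; "joint_pos": joint angles; "joint_velocities": joint speeds; "tau": joint torques, N m; "position": TCP position; "ee_rot": TCP orientation; "ft_force": force on the tool from outside, world axes, zero at the start; "torque": the same for the moment, N m; "grip_width": opening from 0.0 (shut) to 1.0 (fully open).
Only numpy, scipy, OpenCV 4.12 (cv2) and the standard library are available. Lean on these libraries where they do the work, as an engineer would, in place of code of your own. Each camera call takes 0.05 s, during which the arm holds its last target. There are 200 camera calls.

TASK

Return the round wooden key fob: with one finger push the spring flap of the return box down by its push bar and hold it open, and with the other finger push the fob along its runway until it drops through into the box. Then let go so that the flap shuts over it. Only push: do not pick the fob up, and leave the torch, saucer, glasses case and carabiner where they lie.

Things in the scene. Friction and masses are not known exactly. Their poses are not given: they have to be found in the camera images.
- box: Fixed clear acrylic return box, 201 x 140 mm, deck 115 mm above the table; drawers in front, drop chamber behind. Origin at table height below the runway's far end; x runs along the runway to the hole, y left, z up. Box frame, mm: grey deck x -115 to 0, y -40 to 99; chamber under the hole x 0 to 80, floor z 6.
- runway_end (a point): Point on the deck where the runway's centre line meets the hole's near edge: box frame (0, 0, 115) mm. The runway is the deck between two rails 10 mm high and 5 mm thick, inner faces at y -27.5 and 27.5 mm, from x -115 to -4 mm.
- hole (a point): Middle of the hole in the top, at deck height: box frame (35, 29.5, 115) mm. Hole x 0 to 70, y -34 to 93 mm. One white flap (y -31 to 90 mm) closes it, flush with the deck; it is hinged along the near edge (x = 1, z = 113 mm) and its far edge turns down, so that held open it is a chute from the runway into the box.
- push_bar (a point): Middle of the steel push bar: a level bar along y, 10 mm thick, y 50 to 86 mm, on two legs that stand on the flap's left part and lean back over the deck. Turns with the flap, 38 mm from the hinge; shut: box frame (-4, 68, 151) mm. A finger pushing it towards +x opens the flap (2 to 8 N), about 1.1 rad once the bar is 36 mm further on.
- flap (a joint): Flap angle, rad: 0 shut and flush, grows as the flap turns down into the box, stop at 1.35. A spring shuts it when let go; the fob's weight does not open it. The fob slides down the flap well from about 1 rad.
- fob_center (a point): Centre (half-way up) of the round wooden key fob, a loose flat disc 46 mm in diameter, 18 mm thick, about 50 g, lying flat on the runway between the rails, its far edge 15 to 52 mm before the hole.
- torch: Bystander: silver aluminium torch lying right of the box, 125 mm long along its x, 32 mm thick; origin on the table under its middle.
- saucer: Bystander: white porcelain saucer with coins, 120 mm across, 16 mm high; origin at the centre of its underside.
- glasses_case: Bystander: black hard-shell glasses case left of the box, 158 x 60 x 42 mm, long along its x; origin at the centre of its underside.
- carabiner: Bystander: orange carabiner lying flat on the table, 90 x 42 x 10 mm; origin near its middle at table height.
Not all that is in view belongs to the job. Leave any orange look-alike of the part that bears fob_center alone.

How it is judged:
On the way, in this order (a step that is already met when the one before it is completed fails the run):
1. a finger holds the flap open (over 0.25 rad) while the fob's centre is still on the runway (value of joint flap above 0.25 rad and contact force between the fingers and flap above 0.2 N and x of fob_center in the frame of box below 0.002 m and z of fob_center in the frame of box above 0.115 m), for 0.1 s.
2. the fob has dropped through into the chamber while a finger still holds the flap open (z of fob_center in the frame of box below 0.075 m and x of fob_center in the frame of box above 0 m and value of joint flap above 0.25 rad and contact force between the fingers and flap above 0.2 N), for 0.05 s.
At the end, for the whole second after the job is handed in: The fob lies in the chamber of the box (its centre inside the walls and under 60 mm above the table) and the flap is shut again (under 0.06 rad) (z of fob_center in the frame of box between 0.005 and 0.06 m and x of fob_center in the frame of box between 0 and 0.101 m and y of fob_center in the frame of box between -0.035 and 0.094 m and value of joint flap below 0.06 rad and velocity of joint flap below 0.1 rad/s); the robot touches nothing.
It fails at once if the fob is lifted (its centre more than 14 mm above where it lay on the deck) (z of fob_center in the frame of box above 0.138 m).
It fails at once if a bystander is moved more than 15 mm (distance of any of torch, saucer, glasses_case, carabiner from where it was at the start of the episode above 0.015 m).
It also fails if it takes over 32 s, if anything falls off the work surface, if the arm or the gripper's body presses on something with over 40 N, if the wrist force passes 120 N, or if a joint passes its speed limit or range.

## Working session

There is one attempt and no reset: what is moved stays moved. The work goes in short steps, Python scripts to look and compute and a tool call to move; the robot and the scene stay as the last step left them, time stands still between calls to the robot, and variables do not carry over. Pictures are saved under pics/ and viewed, about 8 in all and at most 12, crops included, and the job is handed in when it is done.

Besides the shell and the picture viewer there is one more tool, called after "Emit:" by a JSON object that holds its "method" and its "body". apply_moves: Moves the arm, as the interface text tells. Its arguments: {"type":"object","properties":{"commands":{"type":"array","items":{"type":"array","items":{"type":"number"}}},"squeeze":{"type":"number"}},"required":["commands"]}

```bash
mkdir -p pics; cat > h.py <<'E'
import numpy as np, cv2
from workcell import manip, camera, camera_info, workorder, nets
def px2w(cam,u,v,d=None,z=None):
    i=camera_info(cam);K=np.array(i["camera_matrix"]);R=np.array(i["rotation"]);t=np.array(i["xyz"])
    r=R@np.linalg.inv(K)@np.array([u,v,1.0])
    s=d if d is not None else (z-t[2])/r[2]
    return t+s*r
E
python3 - <<'E'
from h import *
np.set_printoptions(precision=4,suppress=True)
for c in("top","side"):
    im,d=camera(c); cv2.imwrite(f"pics/{c}0.png",im[:,:,::-1]); np.save(f"{c}0.npy",d)
    i=camera_info(c);print(c,i["xyz"],i["rotation"])
    for n in("box","runway_end","hole","push_bar","fob_center","torch","saucer","glasses_case","carabiner"):
        for r in nets.place_of(c,n)[:2]:
            u,v=r["xy"];dd=d[int(round(v)),int(round(u))]
            print(n,round(r["conf"],2),np.round([u,v],1),px2w(c,u,v,d=float(dd)))
o=manip.get_obs();print(o["clock"],o["position"],o["ee_rot"],o["grip_width"])
E
```

```text
top [ 0.5043 -0.012   1.1785] [-0.6987  0.7151 -0.0104  0.0187]Traceback (most recent call last):
  File "<stdin>", line 9, in <module>
  File "h.py", line 5, in px2w
    r=R@np.linalg.inv(K)@np.array([u,v,1.0])
      ~^~~~~~~~~~~~~~~~~
ValueError: matmul: Input operand 1 has a mismatch in its core dimension 0, with gufunc signature (n?,k),(k,m?)->(n?,m?) (size 3 is different from 4)
```

Rotation is a quaternion.

```bash
sed -i 's/R=np.array(i\["rotation"\])/R=Rotation.from_quat(i["rotation"]).as_matrix()/; 1a from scipy.spatial.transform import Rotation' h.py
python3 - <<'E'
from h import *
np.set_printoptions(precision=4,suppress=True)
ims=[]
for c in("top","side"):
    im,d=camera(c); ims.append(im); cv2.imwrite(f"pics/{c}0.png",im[:,:,::-1]); np.save(f"{c}0.npy",d)
    i=camera_info(c);print(c,i["xyz"],i["rotation"])
    for n in("box","runway_end","hole","push_bar","fob_center","torch","saucer","glasses_case","carabiner"):
        for r in nets.place_of(c,n)[:2]:
            u,v=r["xy"];dd=d[int(round(v)),int(round(u))]
            print(n,round(r["conf"],2),np.round([u,v],1),px2w(c,u,v,d=float(dd)))
o=manip.get_obs();print(o["clock"],o["position"],o["ee_rot"],o["grip_width"])
E
```

```text
top [ 0.5043 -0.012   1.1785] [-0.6987  0.7151 -0.0104  0.0187]
box 0.59 [287.  192.6] [ 0.5452 -0.0704  0.0099]
runway_end 0.9 [290.8 192.8] [ 0.5409 -0.0739  0.1129]
hole 0.6 [269.9 182.4] [ 0.5653 -0.0271  0.1172]
hole 0.5 [338.3 192.2] [ 0.5426 -0.1947  0.0276]
push_bar 0.97 [261.6 204.4] [ 0.5043 -0.012   1.1785]
push_bar 0.7 [240.3 277.8] [0.3376 0.05   0.0094]
fob_center 0.66 [342.9 240.6] [ 0.424  -0.2039  0.018 ]
fob_center 0.62 [297.7 220.2] [ 0.4792 -0.0863  0.1341]
torch 0.89 [338.4 191.5] [ 0.5443 -0.195   0.0276]
torch 0.55 [287.8 189.9] [ 0.5474 -0.067   0.1182]
saucer 0.89 [319.1 118.8] [ 0.7276 -0.1552  0.0095]
glasses_case 0.71 [209.9 203.4] [0.5223 0.118  0.0411]
carabiner 0.78 [243.  275.2] [0.3427 0.0436 0.0014]
side [0.4777 0.7284 0.5442] [-0.0337  0.8715 -0.4884  0.0282]
box 0.97 [261.2 208.1] [0.5294 0.0286 0.0651]
runway_end 0.91 [256.8 161.5] [ 0.5459 -0.078   0.1114]
hole 0.96 [243.9 171.8] [ 0.5684 -0.0301  0.1126]
hole 0.52 [284.6 153.3] [ 0.4875 -0.082   0.1305]
push_bar 0.73 [267.7 161.2] [ 0.5187 -0.006   0.1513]
fob_center 0.62 [347.8 192.1] [ 0.3422 -0.1188  0.0167]
fob_center 0.49 [283.4 155.2] [ 0.4898 -0.0717  0.1312]
saucer 0.71 [182.  185.1] [ 0.7342 -0.1461  0.0047]
glasses_case 0.9 [260.7 266.5] [0.5213 0.1596 0.0313]
carabiner 0.72 [354.2 241.2] [ 0.343   0.035  -0.0027]
1.1 [0.1381 0.6096 0.2313] [ 0.1112  0.9938  0.     -0.    ] 0.9964365936359053
```

View pics/top0.png

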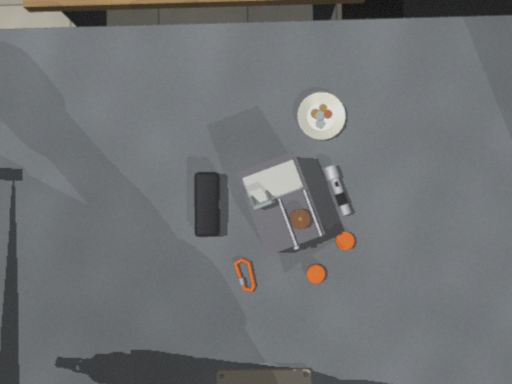

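View pics/side0.png

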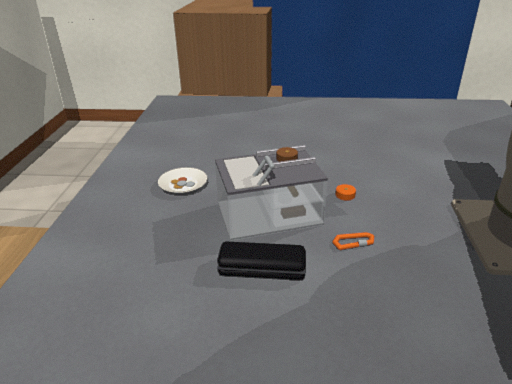

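The top view shows the box turned about 15–20° anticlockwise. The wooden fob is at (300,219), the white flap at (273,180) and the bar at about (260,200). The two orange discs at (345,241) and (316,274) are decoys. Next I'll fit the box pose from the depth data.

```bash
python3 - <<'E'
from h import *
np.set_printoptions(precision=4,suppress=True)
def cloud(c):
    d=np.load(f"{c}0.npy");i=camera_info(c);K=np.array(i["camera_matrix"]);R=Rotation.from_quat(i["rotation"]).as_matrix()
    v,u=np.mgrid[:384,:512];p=np.stack([u,v,np.ones_like(u)],-1)@np.linalg.inv(K).T*d[...,None]
    return p@R.T+np.array(i["xyz"]),d>0
for c in("top","side"):
    P,ok=cloud(c);im=cv2.imread(f"pics/{c}0.png").astype(int)
    near=ok&(abs(P[...,0]-.54)<.2)&(abs(P[...,1]+.05)<.17)
    m=near&(P[...,2]>.105)&(P[...,2]<.13)
    q=P[m][:,:2].astype(np.float32)
    print(c,"deck",m.sum(),cv2.minAreaRect(q*1000),cv2.boxPoints(cv2.minAreaRect(q*1000)).tolist())
    w=m&(im.min(-1)>150);n,l,s,_=cv2.connectedComponentsWithStats(w.astype(np.uint8));k=1+s[1:,4].argmax();w=l==k
    print(" flap",w.sum(),cv2.minAreaRect(P[w][:,:2].astype(np.float32)*1000),P[w][:,2].mean())
    f=near&(P[...,2]>.11)&(P[...,2]<.15)&(im[...,2]-im[...,0]>40)
    print(" fob",f.sum(),P[f].min(0),P[f].max(0),P[f&(P[...,2]>.128)].mean(0))
    b=near&(P[...,2]>.14)&(P[...,2]<.17);print(" bar",b.sum(),P[b].min(0),P[b].max(0),P[b].mean(0))
E
```

```text
top deck 4916 ((518.103515625, -49.71244812011719), (201.0872039794922, 140.1115264892578), 19.009309768676758) [[400.22430419921875, -16.226367950439453], [445.8616638183594, -148.69700622558594], [635.9827270507812, -83.19853210449219], [590.3453369140625, 49.27210998535156]]
 flap 1479 ((566.5487670898438, -32.85157775878906), (67.60709381103516, 121.45708465576172), 18.790721893310547) 0.11499899685470051
 fob 301 [ 0.4617 -0.1116  0.1231] [ 0.5039 -0.0694  0.1385] [ 0.4828 -0.0907  0.1333]
 bar 113 [ 0.506  -0.0302  0.1401] [0.534  0.0137 0.1589] [ 0.5167 -0.009   0.1523]
side deck 3443 ((519.3734130859375, -47.581695556640625), (202.9654998779297, 145.3651123046875), 18.21322250366211) [[400.2577209472656, -10.259389877319336], [445.6921691894531, -148.34170532226562], [638.4891357421875, -84.90399932861328], [593.0546875, 53.178314208984375]]
 flap 837 ((565.324462890625, -32.231422424316406), (68.96073150634766, 124.8826675415039), 18.739315032958984) 0.11317340545702088
 fob 240 [ 0.4616 -0.1125  0.1184] [ 0.504  -0.0667  0.1332] [ 0.4831 -0.0868  0.131 ]
 bar 104 [ 0.5059 -0.0254  0.14  ] [0.5328 0.0153 0.1546] [ 0.518  -0.0024  0.1491]
```

Emit:
{"method": "apply_moves", "body": {"commands": [[-0.04,0,0,2.2,-0.56],[-0.04,0,0,2.2,-0.56],[-0.04,0,0,2.2,-0.56],[-0.04,0,0,2.2,-0.56],[-0.04,0,0,2.2,-0.56]]}}

```text
clock: 1.52
position: [0.3223, 0.5551, 0.2307]
ee_rot: [0.199, 0.98, 0.001, -0.003]
ft_force: [0.4, 1.0, -0.1]
grip_width: 0.777
```

```bash
cat >> h.py <<'E'
O=np.array([.542,-.072]);YAW=np.radians(18.9)
c,s=np.cos(YAW),np.sin(YAW);RB=np.array([[c,-s],[s,c]])
def w2b(p): return (RB.T@(np.array(p)[:2]-O))*1000
def b2w(p): return O+RB@np.array(p)/1000
def plan(mx,my,A,z):
    "tool shift and turn to reach midpoint (box mm), jaw angle A (box deg), TCP z"
    o=manip.get_obs();R=Rotation.from_quat(o["ee_rot"]).as_matrix();p=np.array(o["position"])
    a=np.degrees(np.arctan2(R[1,1],R[0,1]))-18.9
    t=R.T@(np.r_[b2w([mx,my]),z]-p)
    print("t",round(o["clock"],2),"box",w2b(p).round(1),"z",round(p[2],4),"A",round(a,1),"grip",round(o["grip_width"],3),"F",np.round(o["ft_force"],1),"| shift",t.round(4),"turn",round(a-A,1), "tilt",R[2].round(3))
E
python3 -c "
from h import *
plan(-77.5,35,47.5,.2)"
```

```text
t 1.52 box [ -4.7 664.5] z 0.2307 A 48.2 grip 0.777 F [ 0.4  1.  -0.1] | shift [-0.3658 -0.5176  0.0279] turn 0.7 tilt [ 0.007  0.001 -1.   ]
```

Emit:
{"method": "apply_moves", "body": {"commands": [[-0.022,-0.031,0,0,-0.56],[-0.022,-0.031,0,0,-0.56],[-0.022,-0.031,0,0,-0.56],[-0.022,-0.031,0,0,-0.56],[-0.022,-0.031,0,0,-0.56]]}}

```text
clock: 1.93
position: [0.3707, 0.3617, 0.2261]
ee_rot: [0.204, 0.979, -0.001, -0.003]
ft_force: [1.7, 0.2, 0.8]
grip_width: 0.782
```

Emit:
{"method": "apply_moves", "body": {"commands": [[-0.022,-0.031,0,0,-0.56],[-0.022,-0.031,0,0,-0.56],[-0.022,-0.031,0,0,-0.56],[-0.022,-0.031,0,0,-0.56],[-0.022,-0.031,0,0,-0.56]]}}

```text
clock: 2.35
position: [0.4101, 0.1662, 0.2263]
ee_rot: [0.204, 0.979, 0.001, -0.002]
ft_force: [0.4, 1.3, 0.8]
grip_width: 0.781
```

Emit:
{"method": "apply_moves", "body": {"commands": [[-0.022,-0.031,0,0,-0.56],[-0.022,-0.031,0,0,-0.56],[-0.022,-0.031,0,0,-0.56],[-0.022,-0.031,0,0,-0.56],[-0.022,-0.031,0,0,-0.56]]}}

```text
clock: 2.77
position: [0.4491, -0.0297, 0.227]
ee_rot: [0.204, 0.979, 0.003, -0.001]
ft_force: [1.5, 0.6, -0.3]
grip_width: 0.775
```

```bash
python3 -c "
from h import *
plan(-77.5,35,47.5,.18)"
```

```text
t 2.77 box [-74.1  70.1] z 0.227 A 47.6 grip 0.775 F [ 1.5  0.6 -0.3] | shift [-0.0213 -0.0285  0.0468] turn 0.1 tilt [ 0.003  0.006 -1.   ]
```

Emit:
{"method": "apply_moves", "body": {"commands": [[-0.01,-0.014,0.012,0,-0.56],[-0.008,-0.01,0.012,0,-0.56],[-0.003,-0.005,0.01,0,-0.56],[0,0,0.008,0,-0.56],[0,0,0,0,-0.56]]}}

```text
clock: 3.18
position: [0.4578, -0.0751, 0.1848]
ee_rot: [0.21, 0.978, 0.004, 0.002]
ft_force: [-0.4, 0.2, 0.1]
grip_width: 0.783
```

```bash
python3 - <<'E'
from h import *
plan(-77.5,35,47.5,.18)
out=[]
for c in("top","side"):
    im,d=camera(c); np.save(f"{c}1.npy",d)
    x,y=(200,120) if c=="top" else (200,60)
    out.append(cv2.resize(im[y:y+150,x:x+150,::-1],(400,400),interpolation=cv2.INTER_CUBIC))
cv2.imwrite("pics/c1.png",np.hstack(out))
E
```

```text
t 3.18 box [-80.7  24.3] z 0.1848 A 46.8 grip 0.783 F [-0.4  0.2  0.1] | shift [0.005  0.0099 0.0048] turn -0.7 tilt [-0.002  0.008 -1.   ]
```

View pics/c1.png

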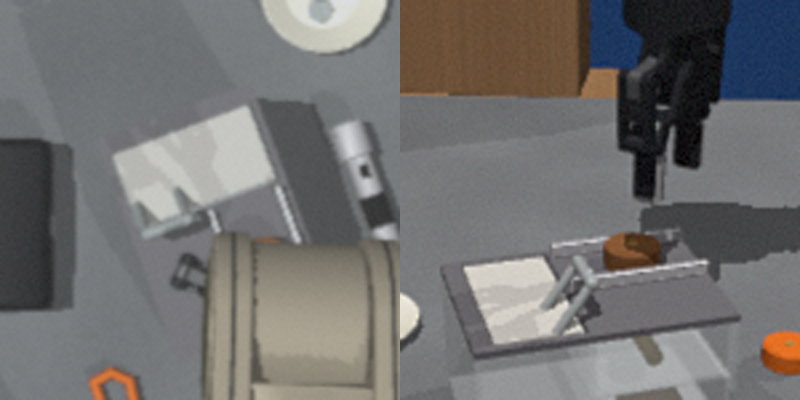

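The side view shows the fingers above the box, with tips near pixels (292,133) and (308,122). The bar is shut and the fob undisturbed. Next I'll measure the fingertips.

```bash
python3 - <<'E'
from h import *
d=np.load("side1.npy")
v,u=np.mgrid[85:140,270:330]
P=np.array([[*px2w("side",a,b,d=float(d[b,a]))] for a,b in zip(u.ravel(),v.ravel()) if d[b,a]>0])
P=P[(P[:,2]>.165)&(P[:,2]<.235)]
B=np.c_[np.array([w2b(p) for p in P]),P[:,2]*1000]
B=B[(abs(B[:,0]+80)<90)&(abs(B[:,1]-24)<90)]
jx=B[:,0]+80.7;jy=B[:,1]-24.3;a=np.radians(46.8)
along=jx*np.cos(a)+jy*np.sin(a);across=-jx*np.sin(a)+jy*np.cos(a)
for nm,m in(("bar",along>0),("fob",along<0)):
    q=np.c_[along,across,B[:,2]][m];print(nm,m.sum(),"z",q[:,2].min())
    q=q[q[:,2]<q[:,2].min()+22];print(" along",np.percentile(q[:,0],[2,50,98]).round(1)," across",np.percentile(q[:,1],[2,50,98]).round(1))
    print(" box x",np.percentile(B[m][:,0],[2,98]),"y",np.percentile(B[m][:,1],[2,98]))
E
```

```text
Traceback (most recent call last):
  File "h.py", line 5, in px2w
    i=camera_info(cam);K=np.array(i["camera_matrix"]);R=Rotation.from_quat(i["rotation"]).as_matrix();t=np.array(i["xyz"])
ValueError: time passes only in moves, steps and waits
```

```bash
sed -i 's/^def px2w/import functools\ncamera_info=functools.lru_cache(camera_info)\ndef px2w/' h.py; cat > m.py <<'E'
from h import *
d=np.load("side1.npy")
v,u=np.mgrid[85:140,270:330]
P=np.array([px2w("side",a,b,d=float(d[b,a])) for a,b in zip(u.ravel(),v.ravel()) if d[b,a]>0])
P=P[(P[:,2]>.165)&(P[:,2]<.235)]
B=np.c_[np.array([w2b(p) for p in P]),P[:,2]*1000]
B=B[(abs(B[:,0]+80)<90)&(abs(B[:,1]-24)<90)]
jx=B[:,0]+80.7;jy=B[:,1]-24.3;a=np.radians(46.8)
along=jx*np.cos(a)+jy*np.sin(a);across=-jx*np.sin(a)+jy*np.cos(a)
for nm,m in(("bar",along>0),("fob",along<0)):
    q=np.c_[along,across,B[:,2]][m];print(nm,m.sum(),"z",q[:,2].min())
    q=q[q[:,2]<q[:,2].min()+22];print(" along",np.percentile(q[:,0],[2,50,98]).round(1)," across",np.percentile(q[:,1],[2,50,98]).round(1))
E
python3 m.py
```

```text
bar 216 z 190.58384957270803
 along [34.1 41.1 47.7]  across [-11.1   3.7  10.9]
fob 221 z 188.81724317660868
 along [-38.1 -34.1 -31.2]  across [-11.3   0.6  11. ]
```

Tips sit about 5 mm above the TCP height and the finger centres are ±40.5 mm apart, both as expected. Now I'll descend.

Emit:
{"method": "apply_moves", "body": {"commands": [[0.004,0.008,0,-0.5,-0.56],[0.001,0.003,0.01,0,-0.56],[0,0,0.014,0,-0.56],[0,0,0.012,0,-0.56],[0,0,0,0,-0.56]]}}

```text
clock: 3.7
position: [0.4602, -0.0547, 0.1499]
ee_rot: [0.2, 0.98, 0.006, 0.004]
ft_force: [0.0, 0.1, -0.6]
grip_width: 0.78
```

```bash
python3 -c "
from h import *
plan(-77.5,36,47.5,.116)"
```

```text
t 3.7 box [-71.8  42.9] z 0.1499 A 48.0 grip 0.78 F [ 0.   0.1 -0.6] | shift [-0.0001 -0.0094  0.0337] turn 0.5 tilt [-0.006  0.013 -1.   ]
```

Emit:
{"method": "apply_moves", "body": {"commands": [[0,-0.005,0.008,0,-0.56],[0,-0.003,0.008,0,-0.56],[0,0,0.008,0,-0.56],[0,0,0.004,0,-0.56],[0,0,0,0,-0.56]]}}

```text
clock: 4.12
position: [0.4574, -0.0604, 0.1196]
ee_rot: [0.199, 0.98, 0.006, 0.005]
ft_force: [0.0, 0.2, -0.3]
grip_width: 0.781
```

```bash
python3 -c "
from h import *
plan(-77.5,36,47.5,.116)"
```

```text
t 4.12 box [-76.3  38.3] z 0.1196 A 48.2 grip 0.781 F [ 0.   0.2 -0.3] | shift [-0.0006 -0.0026  0.0035] turn 0.7 tilt [-0.007  0.014 -1.   ]
```

Emit:
{"method": "apply_moves", "body": {"commands": [[0,-0.002,0.003,0.6,-0.56],[-0.002,0.0015,0,0,-0.56],[-0.003,0.0027,0,0,-0.56],[-0.003,0.0027,0,0,-0.56],[0,0,0,0,-0.56]]}}

```text
clock: 4.53
position: [0.4683, -0.0591, 0.117]
ee_rot: [0.205, 0.979, 0.006, 0.005]
ft_force: [1.0, 0.1, 0.1]
grip_width: 0.785
```

```bash
python3 -c "
from h import *
plan(-38.5,36,47.5,.116)"
```

```text
t 4.53 box [-65.6  36.1] z 0.117 A 47.5 grip 0.785 F [1.  0.1 0.1] | shift [-0.02    0.0182  0.0015] turn -0.0 tilt [-0.008  0.014 -1.   ]
```

Emit:
{"method": "apply_moves", "body": {"commands": [[-0.0036,0.0033,0.001,0,-0.56],[-0.0036,0.0033,0,0,-0.56],[-0.0036,0.0033,0,0,-0.56],[-0.0036,0.0033,0,0,-0.56],[-0.002,0.002,0,0,-0.56]]}}

```text
clock: 4.95
position: [0.4915, -0.0511, 0.1166]
ee_rot: [0.204, 0.979, 0.006, 0.005]
ft_force: [-3.8, -2.1, 2.9]
grip_width: 0.78
```

```bash
python3 - <<'E'
from h import *
plan(-13.5,36,47.5,.116)
im,d=camera("side"); np.save("side2.npy",d)
cv2.imwrite("pics/s2.png",cv2.resize(im[110:260,190:340,::-1],(500,500),interpolation=cv2.INTER_CUBIC))
E
```

```text
t 4.95 box [-41.   36.1] z 0.1166 A 47.5 grip 0.78 F [-3.8 -2.1  2.9] | shift [-0.0203  0.0184  0.001 ] turn 0.0 tilt [-0.008  0.014 -1.   ]
```

View pics/s2.png

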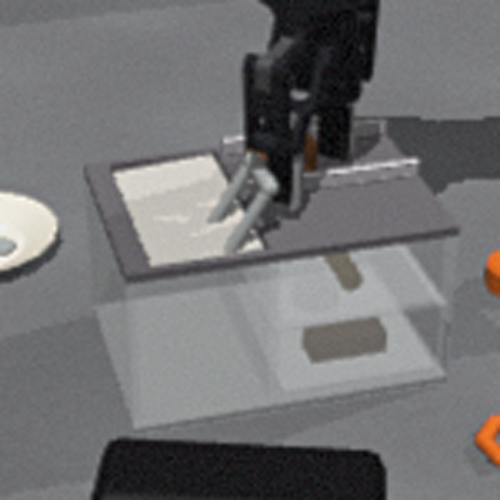

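The finger is behind the bar at crop (275,180) and pressing with about 4 N. The fob is visible at (310,150), just ahead of the other finger. I'll continue forward.

Emit:
{"method": "apply_moves", "body": {"commands": [[-0.0036,0.0033,0,0,-0.56],[-0.0036,0.0033,0,0,-0.56],[-0.0036,0.0033,0,0,-0.56],[-0.0036,0.0033,0,0,-0.56],[-0.0022,0.002,0,0,-0.56]]}}

```text
clock: 5.42
position: [0.5106, -0.0445, 0.1152]
ee_rot: [0.205, 0.979, 0.005, 0.001]
ft_force: [-5.6, -3.0, -1.9]
grip_width: 0.779
```

```bash
python3 - <<'E'
from h import *
plan(-13.5,36,47.5,.116)
im,d=camera("side"); np.save("side2.npy",d)
cv2.imwrite("pics/s3.png",cv2.resize(im[110:260,190:340,::-1],(500,500),interpolation=cv2.INTER_CUBIC))
E
```

```text
t 5.42 box [-20.8  36.2] z 0.1152 A 47.5 grip 0.779 F [-5.6 -3.  -1.9] | shift [-0.0055  0.0048 -0.0008] turn -0.0 tilt [-0.    0.01 -1.  ]
```

View pics/s3.png

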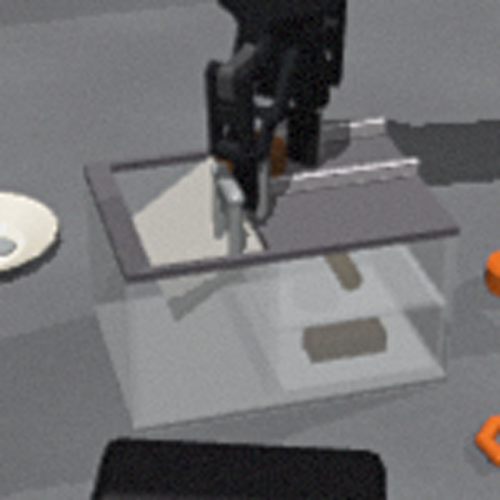

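The flap is clearly open, about 0.8 rad, and the fob is still on the runway at crop (275,155). Next is another 9 mm or so forward.

Emit:
{"method": "apply_moves", "body": {"commands": [[-0.0036,0.0033,-0.001,0,-0.56],[-0.003,0.0028,0,0,-0.56],[-0.002,0.0018,0,0,-0.56],[0,0,0,0,-0.56]]}}

```text
clock: 5.8
position: [0.516, -0.0426, 0.1116]
ee_rot: [0.205, 0.979, 0.001, -0.007]
ft_force: [-3.6, -1.0, 3.1]
grip_width: 0.779
```

```bash
python3 - <<'E'
from h import *
plan(-13.5,36,47.5,.116)
E
```

```text
t 5.8 box [-15.1  36.3] z 0.1116 A 47.4 grip 0.779 F [-3.6 -1.   3.1] | shift [-0.0013  0.0009 -0.0044] turn -0.1 tilt [ 0.013 -0.    -1.   ]
```

Emit:
{"method": "apply_moves", "body": {"commands": [[-0.0018,0.0014,-0.003,0,-0.56],[-0.0018,0.0014,-0.002,-3,-0.56],[-0.0016,0.0012,-0.001,-3,-0.56],[-0.0016,0.0012,0,-3,-0.56],[0,0,0,0,-0.56]]}}

```text
clock: 6.22
position: [0.5189, -0.0442, 0.1137]
ee_rot: [0.126, 0.992, -0.002, -0.013]
ft_force: [-4.1, -0.9, 3.2]
grip_width: 0.778
```

```bash
python3 - <<'E'
from h import *
plan(1,38,70,.117)
im,d=camera("side"); np.save("side2.npy",d)
cv2.imwrite("pics/s4.png",cv2.resize(im[110:260,190:340,::-1],(500,500),interpolation=cv2.INTER_CUBIC))
E
```

```text
t 6.22 box [-12.8  33.8] z 0.1137 A 56.6 grip 0.778 F [-4.1 -0.9  3.2] | shift [-0.0091  0.0111 -0.0036] turn -13.4 tilt [ 0.026 -0.007 -1.   ]
```

View pics/s4.png

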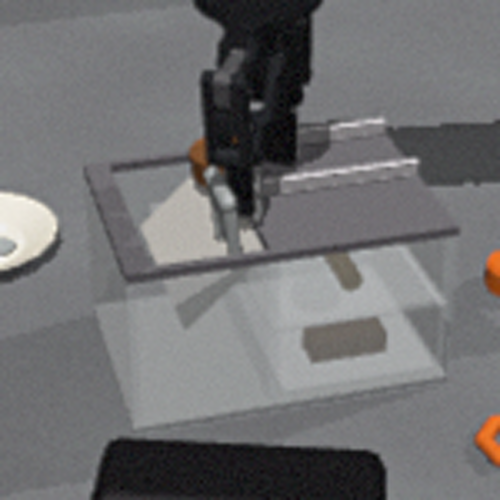

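Emit:
{"method": "apply_moves", "body": {"commands": [[-0.005,0.006,-0.003,-2,-0.56],[-0.005,0.006,-0.002,-3,-0.56],[-0.004,0.004,-0.002,-3,-0.56],[-0.004,0.004,-0.001,-3,-0.56],[-0.002,0.002,0,0,-0.56]]}}

```text
clock: 6.68
position: [0.5313, -0.0362, 0.114]
ee_rot: [0.036, 0.999, -0.007, -0.027]
ft_force: [-5.8, -3.1, 0.9]
grip_width: 0.785
```

```bash
python3 - <<'E'
from h import *
plan(1,38,70,.117)
im,d=camera("side"); np.save("side2.npy",d)
cv2.imwrite("pics/s5.png",cv2.resize(im[110:260,190:340,::-1],(500,500),interpolation=cv2.INTER_CUBIC))
E
```

```text
t 6.68 box [ 1.5 37.3] z 0.114 A 67.0 grip 0.785 F [-5.8 -3.1  0.9] | shift [ 0.0009  0.0004 -0.003 ] turn -3.0 tilt [ 0.053 -0.017 -0.998]
```

View pics/s5.png

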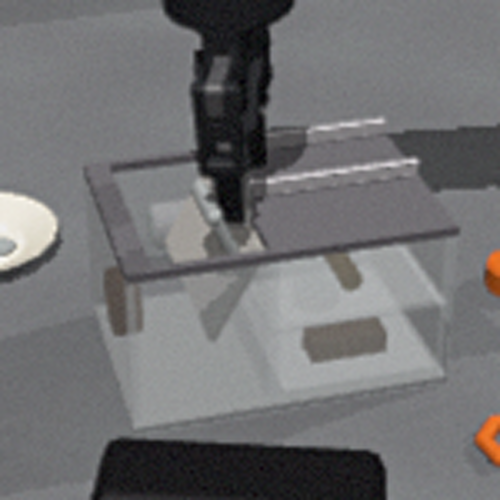

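The fob is inside the chamber, seen through the acrylic at crop (120,300), and the flap is still held open. I'll hold briefly and then back off along the runway.

Emit:
{"method": "apply_moves", "body": {"commands": [[-0.001,0,-0.003,0,-0.56],[-0.001,0,-0.002,0,-0.56],[-0.001,0,-0.001,0,-0.56],[-0.001,0,0,0,-0.56]]}}

```text
clock: 7.07
position: [0.5289, -0.037, 0.1158]
ee_rot: [0.041, 0.998, -0.008, -0.035]
ft_force: [-5.5, 0.4, 3.3]
grip_width: 0.777
```

```bash
python3 - <<'E'
from h import *
plan(-60,38,67,.125)
im,d=camera("side")
for r in nets.place_of("side","fob_center")[:4]:
    u,v=r["xy"];dd=float(d[int(v),int(u)]);p=px2w("side",u,v,d=dd);q=px2w("side",u,v,z=.03);print(r["conf"],np.round([u,v]),w2b(p),p[2],"if z=.03:",w2b(q))
E
```

```text
t 7.07 box [-1.  37.3] z 0.1158 A 66.4 grip 0.777 F [-5.5  0.4  3.3] | shift [ 0.0548 -0.0232 -0.005 ] turn -0.6 tilt [ 0.069 -0.02  -0.997]
0.64 [346. 193.] [-200.25599775   21.25426134] 0.015985711860511342 if z=.03: [-189.67799576   41.33299592]
0.3 [259. 268.] [ 57.21710202 222.55631876] 0.024453430665145826 if z=.03: [ 58.72442228 228.48448   ]
```

Emit:
{"method": "apply_moves", "body": {"commands": [[0.0055,-0.0023,-0.002,0,-0.56],[0.0074,-0.0031,-0.001,0,-0.56],[0.0074,-0.0031,0,0,-0.56],[0.0074,-0.0031,0,0,-0.56],[0.0074,-0.0031,0,0,-0.56]]}}

```text
clock: 7.58
position: [0.4917, -0.0485, 0.1221]
ee_rot: [0.043, 0.998, -0.008, -0.033]
ft_force: [-0.8, -0.9, 0.3]
grip_width: 0.779
```

Emit:
{"method": "apply_moves", "body": {"commands": [[0.0074,-0.0031,-0.001,0,-0.56],[0.0074,-0.0031,-0.001,0,-0.56],[0.0055,-0.0023,-0.001,0,-0.56],[0.003,0,-0.01,0,-0.56],[0,0,-0.02,0,-0.56]]}}

```text
clock: 8.0
position: [0.4644, -0.0556, 0.1564]
ee_rot: [0.044, 0.998, -0.008, -0.035]
ft_force: [-0.1, 0.1, 0.4]
grip_width: 0.779
```

Emit:
{"method": "apply_moves", "body": {"commands": [[0,0,-0.03,0,-0.56],[0,0,-0.03,0,-0.56],[0.01,0,-0.02,0,-0.56],[0.02,0,0,0,-0.56],[0.02,0,0,0,-0.56]]}}

```text
clock: 8.42
position: [0.422, -0.0505, 0.2506]
ee_rot: [0.045, 0.998, -0.008, -0.03]
ft_force: [-0.1, -0.6, -0.6]
grip_width: 0.78
```

Emit:
{"method": "apply_moves", "body": {"commands": [[0,0,0,0,-0.56],[0,0,0,0,-0.56],[0,0,0,0,-0.56]]}}

```text
clock: 8.67
position: [0.4208, -0.0503, 0.2542]
ee_rot: [0.045, 0.999, -0.006, -0.027]
ft_force: [0.2, -0.7, 0.4]
grip_width: 0.779
```

```bash
python3 - <<'E'
from h import *
plan(-60,38,67,.125)
im,d=camera("side")
cv2.imwrite("pics/s6.png",cv2.resize(im[110:290,160:400,::-1],(800,600),interpolation=cv2.INTER_CUBIC))
E
```

```text
t 8.67 box [-107.6   59.7] z 0.2542 A 66.0 grip 0.779 F [ 0.2 -0.7  0.4] | shift [-0.0593  0.0015  0.1262] turn -1.0 tilt [ 0.054 -0.015 -0.998]
```

View pics/s6.png

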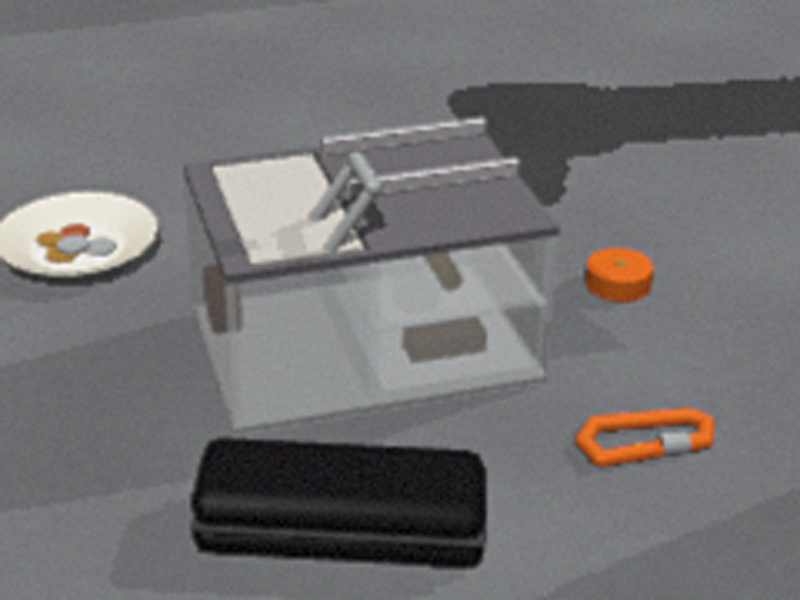

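The flap is flush and shut, nothing else has moved, and the fob leans on edge against the chamber's far wall at crop (222,300). I'll check its height along that ray.

```bash
python3 - <<'E'
from h import *
for z in(.02,.03,.04,.05,.06): print(z,w2b(px2w("side",226,200,z=z)).round(1), "bottom",w2b(px2w("side",226,209,z=z-.02)).round(1))
E
```

```text
0.02 [ 71.1 -16. ] bottom [ 73.2 -10.3]
0.03 [73.5 -0.9] bottom [75.5  4.2]
0.04 [75.9 14.3] bottom [77.8 18.7]
0.05 [78.4 29.4] bottom [80.1 33.2]
0.06 [80.8 44.6] bottom [82.4 47.7]
```

At z = 30 mm the ray gives box (73, -1), which matches a fob standing on the floor against the far wall, in line with the runway. I'll hand it in.

```bash
python3 -c "
from h import *
print(workorder.hand_in()); print(manip.get_obs()['clock'])"
```

```text
the job is handed in; nothing more can be done
None
the job is handed in; nothing more can be done
```

I returned the fob and handed the job in at about 8.7 s of the 32 s allowed; the hand-in gives no verdict. One finger pushed the bar and held the flap open. The other pushed the fob along the runway until it dropped into the chamber. I then backed off and the flap shut.

**Last checks:**
- **Flap:** it looks flush and shut in the last side picture.
- **Robot:** the arm stands clear at 0.25 m height, with the wrist force near zero.
- **Bystanders:** the saucer, glasses case and carabiner look unmoved. The torch is hidden behind the box in that view, so I did not check it again, but the fingers never went near it.
- **Fob:** it stands on edge against the chamber's far wall. Its position fits about box (73, -1, 30) mm, which is within the limits. I worked that out from the picture by assuming the 30 mm height.

**What disagreed or was less certain:**
- **Fob detection:** the network did not find the fob inside the box. It reported only an orange decoy and a low-confidence false hit.
- **Tool tilt:** the tool drifted by up to about 4° while pushing, and some moves fell a few millimetres short under the spring load. I corrected the shortfall as I went.

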